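# Seat and clamp a stone drill core in a vee holder

### The arm

A 6-joint arm with a two-finger parallel gripper is mounted at the origin on a cart in front of the work surface, level with it; the furniture and walls round the work are solid. World frame = base frame: x ahead of the robot, y to its left, z up, the work surface at z = 0. Lengths are in m, angles in degrees, forces in N, time in s.
With the tool pointing down it reaches from about 0.4 to 0.825 m from the base axis. Payload 7 kg.
Tool frame: the origin (TCP) lies on the centre line of the jaws, within the pads' length; the fingertips stand 19 mm ahead of it and the grasp point (between the pads) is the TCP (r.tip_extent is the distance from the TCP to the fingertips, in m); z points along the fingers, y is the line along which they close (so a half turn about z gives the same grasp; the last joint's range is limited). The gripper opens to 88 mm and grips with 3 to 60 N. Pads are 19 mm wide; open, the fingers measure 130 mm over their backs; the gripper's body (78 mm by 193 mm) begins 47 mm behind the grasp point.
Start: joints at [-48.696, 20.546, 0.682, 0, -70.136, -16.507], TCP at [0.283, -0.613, 0.246] pointing down, gripper open.
Joint ranges: [-176.03, 176.03], [-82.01, 121.73], [-58.28, 71.71], [-173.87, 95.51], [-174.79, -0.11], [-173.66, 173.66]. Speed limits (degrees/s): [136.94, 136.94, 172.46, 180, 180, 180].

### API

Orientations are given as [roll, pitch, yaw] about the fixed x, y, z axes, in that order (R = Rz(yaw) Ry(pitch) Rx(roll)).
In Python, from plant import r gives the robot as it stands. The module is installed in compiled form; this text tells all that it offers.
- The arm moves only by the tool jog_arm, never from a script. Its argument "deltas" is a list that holds one entry, the list of rows, each a list of 5 numbers: the opening, from -1 (shut) to 1 (fully open), then the shift along the world's x, y, z in cm, then the turn about the world's z in rad. In form: [[[claw, dx, dy, dz, turn], ...]]. A call has 1 to 8 rows; each row shifts and turns the commanded pose from where the row before left it; what a row does not reach is not made up. A row lasts 1/8 s, in which the tool goes at most 62.5 mm and 10.7 degrees, less where a joint would pass 70% of its speed; a pose out of reach is approached as far as the arm can. A call with a gripper value outside its range is refused whole. The fingers move at their own pace and stop on an object; "force" is the grip in N (left out, the last holds). Time passes only in rows, so rows that do not move let the fingers close. It gives the time, the measured TCP pose, the force, the opening and the grip force at its end, in the units of the state.
- r.get_state(): the state, without advancing time (a new reading comes with each control period).
- r.capture(name): name is "scene" or "side" or "wrist"; returns the picture (480x640x3 uint8, blue, green, red); there is no depth.
- r.camera_info(name): a dict with "fx", "fy", "cx", "cy" (pixels), "view" (4x4, takes a point from world to camera coordinates). Camera axes: x right, y up, looking along -z (the intrinsics and any distortion apply to the point x, -y, -z); pixel columns grow to the right and rows downward; lengths in m; the calibration is good to about 2 mm. A picture is of the moment at which its call begins: read the wrist's pose just before it. camera_info takes no time and is no camera call; for the wrist camera it gives the pose at the moment of the call.
- r.close_job(): hands the job in; it is judged then, once.
The state is a dict: "time_s": time; "joints": joint angles; "qd": joint speeds; "joint_torque": joint torques, N m; "tcp_pos": TCP position; "eef_rot": TCP orientation; "contact_force": force on the tool from outside, world axes, zero at the start; "moment": the same for the moment, N m; "gripper_width": finger opening in m; "gripper_force": force on a finger pad.
Only numpy, scipy, OpenCV 4.12 (cv2) and the standard library are available. Lean on these libraries where they do the work, as an engineer would, in place of code of your own. Each camera call takes 0.05 s, during which the arm holds its last target. There are 200 camera calls.

### The job

Roll the stone core, without lifting it, off the blue loading apron into the steel vee and let go so that it settles by itself; then push it gently along the vee, by its end away from the stop, until the other end is pressed against the rubber-faced end stop, and swing the clamp arm over and down until its rubber pad holds the core with about 12 newtons. The stone is friable: never press on it with the fingers by more than about 10 newtons, nor squash it under the pad. Leave the marker pen and the loupe beside the holder where they lie.

Things in the scene. Friction and masses are not known exactly. Their poses are not given: they have to be found in the camera images.
- fixture: core holder, fixed, 170 mm wide: from the robot's side backwards a blue apron, a steel vee block, two grey hinge cheeks. Origin on the work surface under the middle of the vee; x points from apron across the vee to the hinge, y along the vee to the stop, z up. Base top z = 16 mm, y = -65 to 105. Cheeks x = 49 to 79, y = -25 to 25, z to 113; stop bracket y = 85 to 99, z to 93
- apron (a point): middle of the flat, level blue apron's top, fixture x = -58, z = 44 mm; axes as the fixture's. The apron spans fixture x = -101 to -14, y = -50 to 50, with a lip 4 mm high on its front edge (x = -105 to -101)
- vee (a point): middle of the line where the axis of a seated core runs: fixture x = 0, y = 0, z = 51.2 mm; axes as the fixture's. The 90 degree vee spans y = -50 to 50; its front edge (x = -14, z = 44) is flush with the apron, its rear flank rises to z = 60 at x = 31
- stop: end stop, a 20 mm brass disc with a 17 mm black rubber facing, on the axis of a seated core. Origin in the middle of the unpressed facing; its y points away from the core. Its place along the vee differs (fixture y = 56 to 68 mm) and is locked; only the facing yields, 8 N per mm, so a proper press of a few newtons is made by feel
- core: sandstone core with a red and a black line, cylinder 30 mm diameter, 125 mm long, about 0.2 kg. Origin in its middle; own y is its axis (towards the stop), x and z turn as it rolls. Starts on the apron (axis at fixture z = 59) roughly along the vee, 50 to 72 mm before it, shifted 18 to 35 mm from the middle away from the stop. Rolls easily; drops 8 mm into the vee once its axis is past the edge
- core_end (a point): centre of the core's end face towards the stop
- core_tail (a point): centre of the core's end face away from the stop, to push on. Seated, it sticks out beyond the end of the vee block (fixture y = -50) by 7 mm or more, with nothing beneath it down to the base plate; sliding the core in the vee takes 1 to 4 N
- clamp_arm: dark steel clamp arm. Origin on its hinge axis, own x from tip to hinge, y as the fixture's. Level, it reaches over the vee towards the robot; it starts open, 1.75 to 1.98 rad above level (leaning to the back), and swings down to 0.14 rad below level. A 0.8 Nm friction hinge (near level, 2 to 3 N of push at the bar move the heavy arm down) keeps it wherever it is left, also under the pad's load
- clamp_hinge (a point): middle of the clamp arm's hinge axis: fixture x = 64, y = 0, z = 98 mm
- clamp_bar (a point): middle of the steel cross bar at the arm's free end, 140 mm from the hinge axis: 12 mm diameter, 90 mm long, along y. The flat arm (18 mm wide, 15 mm thick) and a 22 mm thick sleeve sit at its middle; the bar is free to grip or press from 9 to 45 mm either side
- spindle_boss (a point): centre of the spindle boss in the arm, 64 mm from the hinge, above the vee when the arm is level. Its sprung rubber pad, 16 mm across, lands on the seated core's top (fixture z = 66) somewhere from 0.14 rad above level to level: the spindle is reset over 8 mm between jobs. It then presses 2 N plus 4 N per mm (10 mm at most), felt at the bar as 0.46 of that on top of the friction
- marker: blue and white marker pen, 132 x 14 x 16 mm, loose, on the work surface left of the holder; leave it alone
- loupe: black hand loupe, 81 x 42 x 13 mm, loose, on the work surface right of the holder; leave it alone

How it is judged:
By the outcome, as a careful person would: the job done as asked, in the order asked, and still so for the second after the job is handed in, with the robot touching nothing.
It also fails if it takes over 69 s, if anything falls off the work surface, if the arm or the gripper's body presses on something with over 40 N, if the wrist force passes 120 N, or if a joint passes its speed limit or range.

## Working session

There is one attempt and no reset: what is moved stays moved. The work goes in short steps, Python scripts to look and compute and a tool call to move; the robot and the scene stay as the last step left them, time stands still between calls to the robot, and variables do not carry over. Pictures are saved under pics/ and viewed, at most 10 in all, crops included, and the job is handed in when it is done.

Besides the shell and the picture viewer there is one more tool, called after "Call:" as a command line: name --argument value ..., lists and objects as JSON in quotes. jog_arm: Moves the arm, as the interface text tells. Its arguments: {"type":"object","properties":{"deltas":{"type":"array"},"force":{"type":"number"}},"required":["deltas"]}

```bash
mkdir -p pics; python3 - <<'E'
from plant import r
import cv2
for n in("scene","side"):
    cv2.imwrite(f"pics/{n}0.png",r.capture(n)); i=r.camera_info(n); print(n,{k:(v if k!="view" else [[round(x,4) for x in q] for q in v]) for k,v in i.items()})
s=r.get_state();print(s)
E
```

```text
scene {'fx': 482.5508843805449, 'fy': 482.5508843805449, 'cx': 324.8863006997828, 'cy': 238.83798252828797, 'view': [[np.float64(-0.8803), np.float64(-0.4742), np.float64(-0.0136), np.float64(0.4973)], [np.float64(0.2887), np.float64(-0.5583), np.float64(0.7778), np.float64(-0.1932)], [np.float64(-0.3764), np.float64(0.6807), np.float64(0.6284), np.float64(-0.76)], [np.float64(0.0), np.float64(0.0), np.float64(0.0), np.float64(1.0)]]}
side {'fx': 472.0973624576472, 'fy': 472.0973624576472, 'cx': 312.7368647404314, 'cy': 236.3485317575711, 'view': [[np.float64(-0.9979), np.float64(-0.0641), np.float64(-0.0009), np.float64(0.5329)], [np.float64(0.0438), np.float64(-0.6924), np.float64(0.7202), np.float64(-0.0164)], [np.float64(-0.0468), np.float64(0.7187), np.float64(0.6937), np.float64(-0.9347)], [np.float64(0.0), np.float64(0.0), np.float64(0.0), np.float64(1.0)]]}
{'time_s': 0.1, 'joints': array([-4.86953578e+01,  2.05879397e+01,  6.40907536e-01, -1.84183522e-02,
       -7.01350542e+01, -1.65056736e+01]), 'qd': array([ 0.00842646, -0.04882776,  0.07637348,  0.10868929,  0.01722932,
       -0.00156678]), 'joint_torque': array([-9.87998174e-04, -5.84163094e+01,  2.93752384e+01,  7.01548755e+00,
        1.01807347e-02, -2.02551371e-05]), 'tcp_pos': array([ 0.28292903, -0.6124128 ,  0.24472165]), 'eef_rot': array([ 1.79916377e+02, -6.72187964e-03, -1.55207298e+02]), 'contact_force': array([ 0.35631794, -0.81296256,  0.07579877]), 'moment': array([ 0.02133298,  0.01302305, -0.00460139]), 'gripper_force': 0.0, 'gripper_width': 0.08763819786337193}
```

View pics/scene0.png

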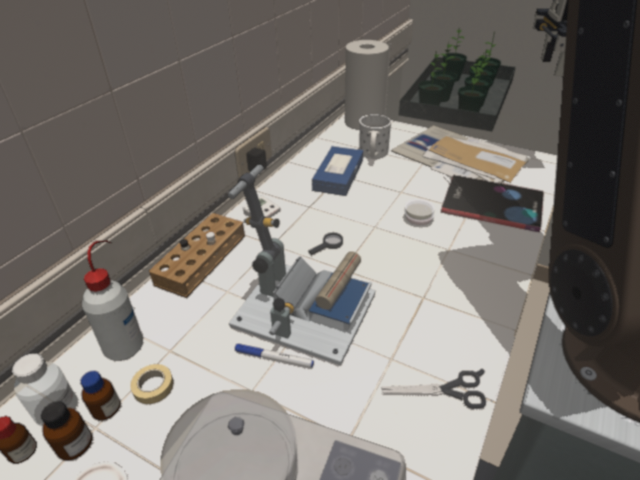

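View pics/side0.png

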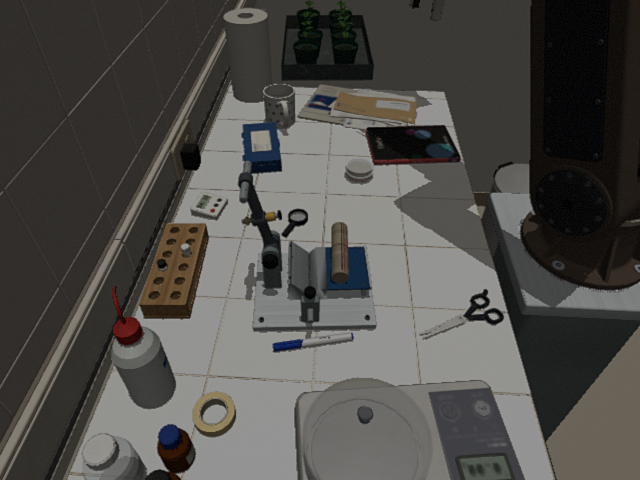

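Both views show the holder near the middle, with the stop (about 280,315 in scene and 310,295 in side) facing the camera. The arm leans back, and the core lies on the apron. I'll zoom in on both.

```bash
python3 - <<'E'
import cv2
a=cv2.imread("pics/scene0.png")[165:365,220:385];b=cv2.imread("pics/side0.png")[160:335,235:385]
cv2.imwrite("pics/ca.png",cv2.resize(a,None,fx=3,fy=3,interpolation=cv2.INTER_CUBIC))
cv2.imwrite("pics/cb.png",cv2.resize(b,None,fx=3,fy=3,interpolation=cv2.INTER_CUBIC))
E
```

```text
(no output)
```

View pics/ca.png

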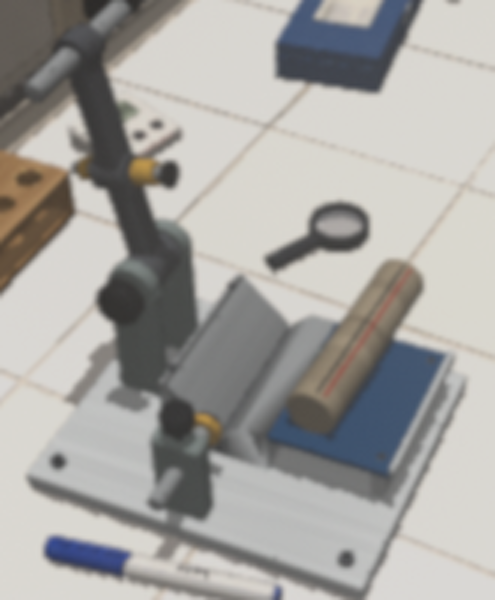

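View pics/cb.png

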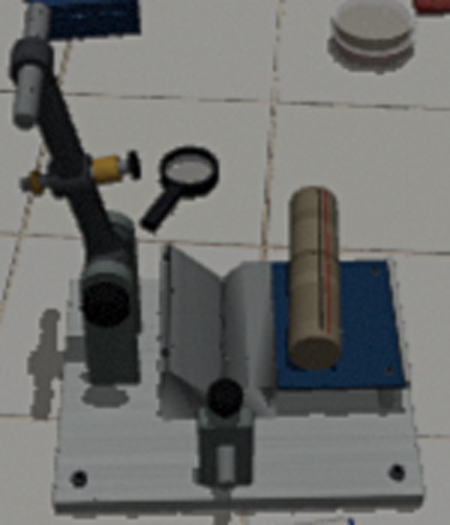

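Scene crop (3x, offset 220,165): apron corners at (270,440), (387,470) and (455,355); core near end (312,410), far end (402,278). Side crop (3x, offset 235,160): apron corners at (272,262), (278,388), (408,385) and (393,260); core near end (315,350), far end (314,203). The clamp bar centre is at (82,45) in scene and (32,58) in side.

```bash
cat > h.py <<'E'
from plant import r
import numpy as np, cv2
def K(n):
    i=r.camera_info(n); return i,np.array(i["view"],float)
def proj(n,P):
    i,V=K(n); P=np.atleast_2d(P); c=P@V[:3,:3].T+V[:3,3]
    return np.c_[i["cx"]+i["fx"]*c[:,0]/-c[:,2], i["cy"]+i["fy"]*-c[:,1]/-c[:,2]]
def fw(p,P):
    P=np.atleast_2d(P)/1000.; c,s=np.cos(p[2]),np.sin(p[2])
    return np.c_[p[0]+c*P[:,0]-s*P[:,1],p[1]+s*P[:,0]+c*P[:,1],P[:,2]]
E
cat > fit.py <<'E'
from h import *
from scipy.optimize import least_squares
S=lambda a:np.array(a)/3+[220,165]; D=lambda a:np.array(a)/3+[235,160]
ps=[(270,440),(387,470),(240,280),(165,390)];qs=[(-14,50,44),(-101,50,44),(31,-50,60),(31,50,60)]
pd=[(272,262),(278,388),(408,385),(393,260),(170,247),(165,380)];qd=[(-14,-50,44),(-14,50,44),(-103,50,46),(-103,-50,46),(31,-50,60),(31,50,60)]
f=lambda p:np.r_[(proj("scene",fw(p,qs))-S(ps)).ravel(),(proj("side",fw(p,qd))-D(pd)).ravel()]
F=least_squares(f,[.6,0,0],loss="soft_l1");p=F.x
print("fix",p,np.degrees(p[2]));print(f(p).reshape(-1,2).round(1))
def core(c): 
    d=62.5*np.array([-np.sin(c[2]),np.cos(c[2])]);m=c[:2]
    return np.array([[*(m+d),59],[*(m-d),59]])
g=lambda c:np.r_[(proj("scene",fw(p,core(c)))-S([(312,410),(402,278)])).ravel(),(proj("side",fw(p,core(c)))-D([(315,350),(314,203)])).ravel()]
C=least_squares(g,[-60,-25,0]);print("core",C.x,g(C.x).round(1));print(fw(p,core(C.x)))
b=lambda a:[(64-140*np.cos(a[0]),0,98+140*np.sin(a[0]))]
k=lambda a:np.r_[(proj("scene",fw(p,b(a)))-S([(82,45)])).ravel(),(proj("side",fw(p,b(a)))-D([(32,58)])).ravel()]
A=least_squares(k,[1.85]);print("arm",A.x,k(A.x).round(1),b(A.x),fw(p,b(A.x)))
np.save("fix.npy",p)
E
python3 fit.py; python3 -c "
from h import *
i,V=K('wrist');s=r.get_state();print(np.linalg.inv(V).round(3),s['tcp_pos'])"
```

```text
fix [0.52918452 0.13799047 0.10249079] 5.872289589145325
[[-9.7 -2.8]
 [ 0.7  2.1]
 [ 0.4 -0.5]
 [ 0.2 -0.2]
 [-8.5  1. ]
 [-7.9  1.3]
 [ 1.6 -0.1]
 [-0.5 -0.4]
 [ 0.6  0.5]
 [ 2.7 -1.4]]
core [-53.75044598 -27.4799362   -0.07018154] [-0.6  0.4  0.3 -1.   0.4  0.7  0.  -0.7]
[[0.47650867 0.16762284 0.059     ]
 [0.48054662 0.04268807 0.059     ]]
arm [1.77091457] [-1.4  2.8  1.9  3.9] [(np.float64(91.82993058939908), 0, np.float64(235.20603107512886))] [[0.62053256 0.14738573 0.23520603]]
[[-0.419 -0.872 -0.252  0.215]
 [ 0.908 -0.402 -0.118 -0.645]
 [ 0.002 -0.279  0.96   0.383]
 [ 0.     0.     0.     1.   ]] [ 0.28292903 -0.6124128   0.24472165]
```

```bash
python3 - <<'E'
s=open('fit.py').read()
a=s.index("ps=[");b=s.index('print("fix"')
s=s[:a]+'''ps=[(387,470),(240,280),(165,390),(28,477),(362,583),(465,376)]
pd=[(408,385),(393,260),(170,247),(165,380),(52,500),(422,495)]
qs=lambda e:[(-101,50,44),(31,-50,60),(31,50,60),(e[0],105,16),(e[1],105,16),(e[1],-65,16)]
qd=lambda e:[(-103,50,46),(-103,-50,46),(31,-50,60),(31,50,60),(e[0],105,16),(e[1],105,16)]
f=lambda p:np.r_[(proj("scene",fw(p,qs(p[3:]*1000)))-S(ps)).ravel(),(proj("side",fw(p,qd(p[3:]*1000)))-D(pd)).ravel()]
F=least_squares(f,[.6,0,0,.1,-.1],loss="soft_l1");p=F.x
'''+s[b:]
open('fit.py','w').write(s)
E
python3 fit.py
```

```text
fix [ 0.53096687  0.13629498  0.09131196  0.09412147 -0.10797567] 5.231789667672323
[[-0.4  1.4]
 [ 0.4 -1.4]
 [-0.3 -1.5]
 [-1.1 -0.5]
 [-0.8  2.1]
 [-0.2 -0.9]
 [ 0.2 -0.4]
 [-1.1 -0.7]
 [ 0.1 -0.4]
 [ 1.4 -2.4]
 [ 1.2  1.6]
 [ 0.9  0.5]]
core [-55.06022354 -26.22811503  -0.05900271] [-0.6  0.4  0.3 -1.   0.4  0.7  0.  -0.7]
[[0.47650867 0.16762284 0.059     ]
 [0.48054662 0.04268807 0.059     ]]
arm [1.76648119] [-1.1  1.6  1.3  2.6] [(np.float64(91.22137282525141), 0, np.float64(235.3280629059795))] [[0.62180821 0.14461301 0.23532806]]
```

```bash
python3 -c "
from h import *
p=np.load('fix.npy')
for q in [(-95,-26,0),(-38,-26,0),(0,-115,0),(0,-60,0),(130,-32,0)]: print(q,fw(p,q))
print(proj('side',fw(p,[(0,y,51.2) for y in (56,62,68)]))*3-[705,480])
"
```

```text
(-95, -26, 0) [[0.43873346 0.10174071 0.        ]]
(-38, -26, 0) [[0.495496   0.10693826 0.        ]]
(0, -115, 0) [[0.54145316 0.02177407 0.        ]]
(0, -60, 0) [[0.53643798 0.07654494 0.        ]]
(130, -32, 0) [[0.66334321 0.11628235 0.        ]]
[[225.65581023 390.25469677]
 [225.90949179 398.68670143]
 [226.1659936  407.21244687]]
```

Call:
jog_arm --deltas '[[[1, 2, 6, 0, -0.1], [1, 2, 6, 0, -0.1], [1, 2, 6, 0, -0.1], [1, 2, 6, 0, -0.042], [1, 2, 6, 0, 0], [1, 2, 6, 0, 0], [1, 2, 6, 0, 0], [1, 1, 6, 0, 0]]]'

```text
time_s: 1.1
tcp_pos: [0.4318, -0.1357, 0.2455]
eef_rot: [180.0, 0.0, -174.8]
contact_force: [0.8, 0.3, -0.7]
gripper_width: 0.0875
gripper_force: 0.0
```

Call:
jog_arm --deltas '[[[1, 0, 6, 0, 0], [1, 0, 6, 0, 0], [1, 0, 6, 0, 0], [1, 0, 5.7, 0, 0], [1, 0, 0, 0, 0]]]'

```text
time_s: 1.72
tcp_pos: [0.4312, 0.1025, 0.2454]
eef_rot: [180.0, -0.0, -174.5]
contact_force: [0.7, -0.7, -0.0]
gripper_width: 0.0876
gripper_force: 0.0
```

```bash
python3 -c "
from h import *
s=r.get_state();print(s['tcp_pos'],s['contact_force'])
i=r.camera_info('wrist');im=r.capture('wrist');cv2.imwrite('pics/w1.png',im);np.save('w1.npy',np.array(i['view'],float))
p=np.load('fix.npy')
q=[(-101,50,44),(-101,-50,44),(31,50,60),(31,-50,60),(-14,50,44),(-14,-50,44),(0,62,51.2)]
print({k:i[k] for k in ('fx','cx','cy')})
for a,b in zip(q,proj('wrist',fw(p,q)).round()): print(a,b)
for a in proj('wrist',[[.4765,.1676,.059],[.4805,.0427,.059]]).round(): print(a)
"
```

```text
[0.43121863 0.102523   0.24538764] [ 0.71271258 -0.70421671 -0.04910925]
{'fx': 336.5500689821266, 'cx': 318.83920818111056, 'cy': 242.55558888973488}
(-101, 50, 44) [393. 223.]
(-101, -50, 44) [296. 222.]
(31, 50, 60) [389. 343.]
(31, -50, 60) [297. 343.]
(-14, 50, 44) [388. 299.]
(-14, -50, 44) [298. 299.]
(0, 62, 51.2) [400. 314.]
[380. 273.]
[259. 266.]
```

View pics/w1.png

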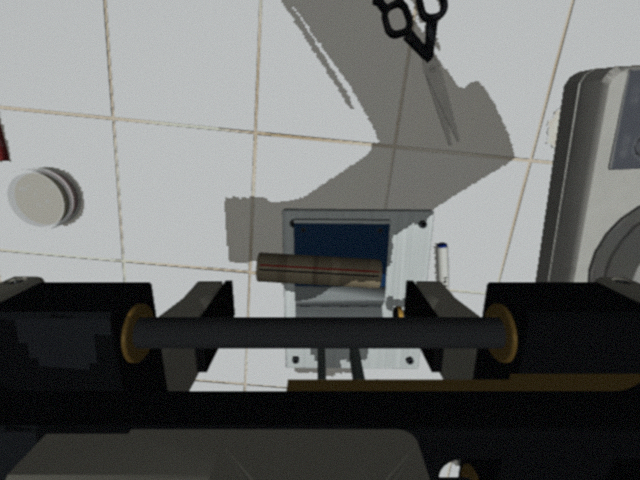

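The wrist view confirms the fit to about 2-3 mm: apron at columns 293-390, row 221; core at columns 257-382, row 269. Next I descend in front of the core.

Call:
jog_arm --deltas '[[[1, 0.4, 0, -5.5, 0], [1, 0.2, 0, -5.5, 0], [1, 0, 0, -4, 0], [1, 0, 0, -2.3, 0], [1, 0, 0, 0, 0]]]'

```text
time_s: 2.4
tcp_pos: [0.4363, 0.0974, 0.0711]
eef_rot: [-179.9, -0.2, -174.9]
contact_force: [-0.6, 0.5, 0.3]
gripper_width: 0.0876
gripper_force: 0.0
```

Call:
jog_arm --deltas '[[[1, 0.4, 0, 0, 0], [1, 0.4, 0, 0, 0], [1, 0.3, 0, 0, 0], [1, 0.3, 0, 0, 0], [1, 0.3, 0, 0, 0], [1, 0.3, 0, 0, 0]]]'

```text
time_s: 3.15
tcp_pos: [0.4575, 0.0993, 0.0726]
eef_rot: [-180.0, -0.0, -174.8]
contact_force: [-0.9, 0.7, 0.0]
gripper_width: 0.0877
gripper_force: 0.2
```

Call:
jog_arm --deltas '[[[1, 0.3, 0.02, 0, 0], [1, 0.3, 0.02, 0, 0], [1, 0.3, 0.02, 0, 0], [1, 0.3, 0.02, 0, 0], [1, 0.3, 0.02, 0, 0], [1, 0.3, 0.02, 0, 0], [1, 0.3, 0.02, 0, 0], [1, 0.3, 0.02, 0, 0]]]'

```text
time_s: 4.15
tcp_pos: [0.4816, 0.1009, 0.0726]
eef_rot: [-180.0, 0.0, -174.8]
contact_force: [-1.3, -0.1, 0.2]
gripper_width: 0.0876
gripper_force: 0.2
```

Call:
jog_arm --deltas '[[[1, 0.3, 0, 0, 0], [1, 0.2, 0, 0, 0], [1, 0.2, 0, 0, 0], [1, 0.2, 0, 0, 0], [1, 0.2, 0, 0, 0], [1, 0.2, 0, 0, 0]]]'

```text
time_s: 4.9
tcp_pos: [0.4946, 0.1009, 0.0726]
eef_rot: [180.0, 0.0, -174.8]
contact_force: [-0.6, 0.6, -0.4]
gripper_width: 0.0876
gripper_force: 0.0
```

```bash
python3 -c "
from h import *
im=r.capture('side')[160:335,235:385];cv2.imwrite('pics/s2.png',cv2.resize(im,None,fx=3,fy=3))
print(r.get_state()['tcp_pos'],r.get_state()['contact_force'])"
```

```text
[0.49487458 0.10100141 0.07259661] [0.54617467 0.14993631 0.57513354]
```

View pics/s2.png

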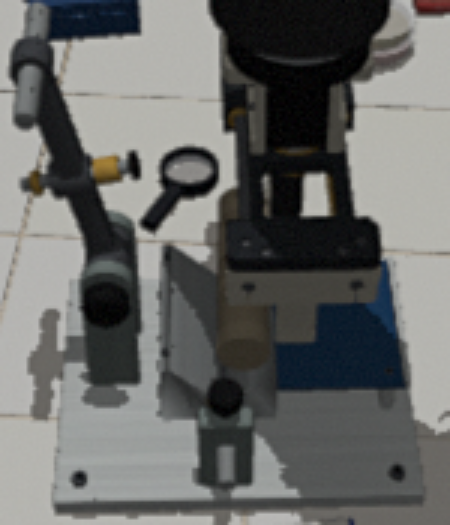

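The core end is at crop (243,350), so it is just at the vee edge (seated would be about column 225). I'll push a little further.

Call:
jog_arm --deltas '[[[1, 0.15, 0, 0, 0], [1, 0.15, 0, 0, 0], [1, 0.15, 0, 0, 0], [1, 0.1, 0, 0, 0], [1, -0.5, 0, 0, 0], [1, -1, 0, 0, 0], [1, -1, 0, 0, 0]]]'

```text
time_s: 5.82
tcp_pos: [0.4739, 0.1007, 0.0725]
eef_rot: [-180.0, -0.0, -174.8]
contact_force: [0.6, 0.9, -0.1]
gripper_width: 0.0878
gripper_force: 0.0
```

```bash
python3 -c "
from h import *
im=r.capture('side')[160:335,235:385]
cv2.imwrite('pics/s3.png',cv2.resize(im,None,fx=3,fy=3))
p=np.load('fix.npy')
print(proj('side',fw(p,[(0,36,51.2),(0,-89,51.2),(-14,36,59)]))*3-[705,480])"
```

```text
[[224.82998699 362.80553841]
 [220.27389805 211.36779601]
 [249.69412734 353.17786421]]
```

View pics/s3.png

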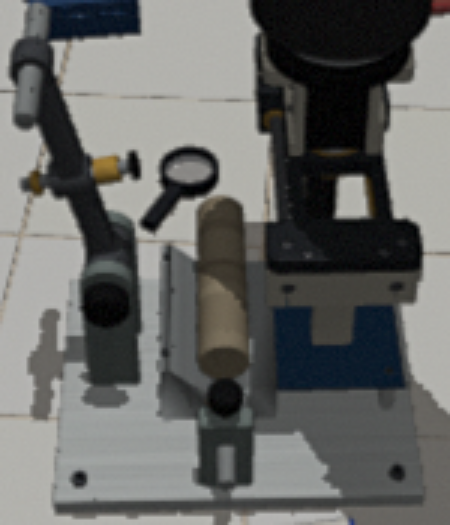

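The core is seated: near end (224,360), far end (220,208), against predictions of (225,363) and (220,211). Now up and over to its tail with the fingers shut.

Call:
jog_arm --deltas '[[[1, 0, 0, 3, 0], [0, 0, 0, 3, 0], [-1, 1, -4, 0, 0], [-1, 2.6, -4.6, 0, 0], [-1, 2.7, 0, 0, 0], [-1, 0, 0, -3, 0], [-1, 0, 0, -3.7, 0], [-1, 0, 0, 0, 0]]]'

```text
time_s: 6.88
tcp_pos: [0.5359, 0.0141, 0.0634]
eef_rot: [-179.9, -0.3, -174.8]
contact_force: [-1.5, 0.8, 0.7]
gripper_width: 0.0229
gripper_force: 0.0
```

Call:
jog_arm --deltas '[[[-1, 0, 0, 0, 0], [-1, 0, 0, 0, 0]]]'

```text
time_s: 7.12
tcp_pos: [0.5387, 0.0154, 0.0669]
eef_rot: [180.0, 0.1, -174.8]
contact_force: [0.8, 0.0, 0.6]
gripper_width: 0.0041
gripper_force: 0.0
```

Call:
jog_arm --deltas '[[[-1, -0.02, 0.2, 0, 0], [-1, -0.02, 0.2, 0, 0], [-1, -0.02, 0.2, 0, 0], [-1, -0.02, 0.2, 0, 0], [-1, -0.02, 0.2, 0, 0], [-1, -0.02, 0.2, 0, 0]]]'

```text
time_s: 7.88
tcp_pos: [0.5367, 0.027, 0.0655]
eef_rot: [-180.0, -0.0, -174.8]
contact_force: [-0.4, 0.1, 0.2]
gripper_width: 0.0005
gripper_force: 0.0
```

```bash
python3 -c "
from h import *
p=np.load('fix.npy')
for y in (56,60,64,68,72): print(y,proj('scene',fw(p,[(0,y,51.2),(0,y,61.2),(10,y,51.2),(-10,y,51.2)])).round(1).tolist())
im=cv2.imread('pics/scene0.png').astype(int)
m=(im[...,2]-im[...,0]>50);m[:290]=0;m[330:]=0;m[:,:270]=0;m[:,310:]=0
ys,xs=np.nonzero(m);print(len(xs),xs.min(),xs.max(),ys.min(),ys.max(),xs.mean(),ys.mean())"
```

```text
56 [[290.1, 304.9], [289.7, 300.6], [284.7, 303.2], [295.5, 306.6]]
60 [[289.0, 306.5], [288.6, 302.3], [283.6, 304.8], [294.5, 308.2]]
64 [[287.9, 308.2], [287.5, 303.9], [282.5, 306.5], [293.4, 309.9]]
68 [[286.8, 309.9], [286.4, 305.6], [281.3, 308.1], [292.3, 311.6]]
72 [[285.7, 311.5], [285.3, 307.3], [280.2, 309.8], [291.2, 313.3]]
27 285 292 303 308 288.77777777777777 305.037037037037
```

Call:
jog_arm --deltas '[[[-1, -0.01, 0.12, 0, 0], [-1, -0.01, 0.12, 0, 0], [-1, -0.01, 0.12, 0, 0], [-1, -0.01, 0.12, 0, 0], [-1, -0.01, 0.12, 0, 0], [-1, -0.01, 0.12, 0, 0]]]'

```text
time_s: 8.62
tcp_pos: [0.5361, 0.0342, 0.0656]
eef_rot: [180.0, 0.0, -174.8]
contact_force: [0.2, 0.1, -0.2]
gripper_width: 0.0006
gripper_force: 0.0
```

Call:
jog_arm --deltas '[[[-1, -0.01, 0.1, 0, 0], [-1, -0.01, 0.1, 0, 0], [-1, -0.01, 0.1, 0, 0], [-1, -0.01, 0.1, 0, 0], [-1, -0.01, 0.1, 0, 0]]]'

```text
time_s: 9.25
tcp_pos: [0.5355, 0.0389, 0.0655]
eef_rot: [-180.0, -0.0, -174.8]
contact_force: [1.2, -2.9, -0.4]
gripper_width: 0.0005
gripper_force: 1.5
```

Call:
jog_arm --deltas '[[[-1, -0.01, 0.1, 0, 0], [-1, -0.01, 0.1, 0, 0], [-1, -0.01, 0.1, 0, 0], [-1, -0.01, 0.1, 0, 0], [-1, -0.01, 0.1, 0, 0], [-1, -0.01, 0.1, 0, 0], [-1, -0.01, 0.1, 0, 0], [-1, -0.01, 0.1, 0, 0]]]'

```text
time_s: 10.25
tcp_pos: [0.5348, 0.0472, 0.0656]
eef_rot: [-180.0, -0.0, -174.8]
contact_force: [0.2, -3.0, -0.3]
gripper_width: 0.0004
gripper_force: 1.4
```

Call:
jog_arm --deltas '[[[-1, -0.01, 0.1, 0, 0], [-1, -0.01, 0.1, 0, 0], [-1, -0.01, 0.1, 0, 0], [-1, -0.01, 0.1, 0, 0], [-1, -0.01, 0.08, 0, 0], [-1, 0, 0.05, 0, 0]]]'

```text
time_s: 11.0
tcp_pos: [0.5343, 0.0525, 0.0656]
eef_rot: [180.0, -0.0, -174.8]
contact_force: [0.2, -3.0, 0.5]
gripper_width: 0.0003
gripper_force: 1.4
```

```bash
python3 -c "
from h import *
im=r.capture('side')[200:335,260:385]
cv2.imwrite('pics/s4.png',cv2.resize(im,None,fx=5,fy=4))
print(r.get_state()['tcp_pos'],r.get_state()['contact_force'])"
```

```text
[0.53433111 0.05249785 0.06556853] [ 0.20088653 -2.65556918 -0.29211763]
```

View pics/s4.png

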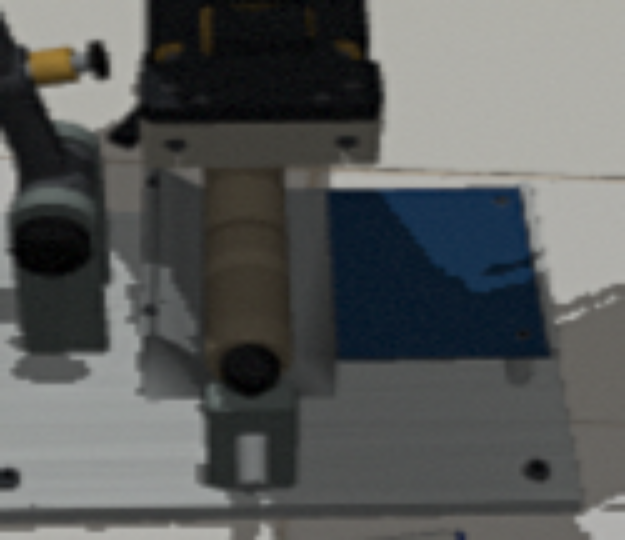

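The core end is now hidden under the stop's knob at about (245,370), so it is near the stop. From here on I use fine steps.

Call:
jog_arm --deltas '[[[-1, 0, 0.08, 0, 0], [-1, -0.01, 0.08, 0, 0], [-1, 0, 0.08, 0, 0], [-1, -0.01, 0.08, 0, 0]]]'

```text
time_s: 11.55
tcp_pos: [0.534, 0.0545, 0.0656]
eef_rot: [-179.9, -0.0, -174.8]
contact_force: [2.6, -11.9, 1.4]
gripper_width: 0.0003
gripper_force: 5.8
```

Call:
jog_arm --deltas '[[[-1, 0, 0.03, 0, 0], [-1, 0, 0.03, 0, 0], [-1, -0.01, 0.03, 0, 0]]]'

```text
time_s: 11.92
tcp_pos: [0.5339, 0.0548, 0.0657]
eef_rot: [-179.9, -0.1, -174.8]
contact_force: [4.0, -13.7, 1.9]
gripper_width: 0.0006
gripper_force: 7.0
```

Call:
jog_arm --deltas '[[[-1, 0.01, -0.2, 0, 0]]]'

```text
time_s: 12.05
tcp_pos: [0.5342, 0.0539, 0.0656]
eef_rot: [-180.0, -0.0, -174.8]
contact_force: [0.3, -1.4, -0.6]
gripper_width: 0.0004
gripper_force: 1.0
```

The press was a little over 10 N at its peak, so I backed off; hinge-side friction keeps the core against the facing. Now I retreat and go behind the clamp bar.

Call:
jog_arm --deltas '[[[-1, 0.1, -1, 0, 0], [-1, 0.3, -3, 0, 0], [-1, 0, 0, 5, 0], [-1, 0, 0, 6, 0], [-1, 0, 0, 6, 0], [-1, 0, 0, 6, 0], [-1, 4, 3, 0.5, 0], [-1, 4, 3, 0, 0]]]'

```text
time_s: 13.05
tcp_pos: [0.6194, 0.0753, 0.303]
eef_rot: [179.9, 0.2, -174.8]
contact_force: [0.4, -0.8, 0.6]
gripper_width: 0.0004
gripper_force: 0.0
```

Call:
jog_arm --deltas '[[[-1, 4, 4, 0, 0], [-1, 0.3, 0.2, 0, 0], [-1, 0, 0, 0, 0]]]'

```text
time_s: 13.42
tcp_pos: [0.661, 0.1166, 0.2997]
eef_rot: [-180.0, -0.1, -174.8]
contact_force: [-0.3, -0.3, -0.2]
gripper_width: 0.0002
gripper_force: 0.0
```

Call:
jog_arm --deltas '[[[-1, 0, 0, -3, 0], [-1, 0, 0, -2.7, 0], [-1, 0, 0, 0, 0], [-1, -0.4, 0, 0, 0], [-1, -0.4, 0, 0, 0], [-1, -0.4, 0, 0, 0], [-1, -0.4, 0, 0, 0], [-1, -0.4, 0, 0, 0]]]'

```text
time_s: 14.42
tcp_pos: [0.6424, 0.1165, 0.2445]
eef_rot: [-180.0, 0.2, -174.8]
contact_force: [7.0, -2.3, 1.3]
gripper_width: 0.0004
gripper_force: 3.4
```

Call:
jog_arm --deltas '[[[-1, -0.4, -0.04, 0, 0], [-1, -0.6, -0.05, 0, 0], [-1, -0.6, -0.06, 0, 0], [-1, -0.6, -0.05, 0, 0], [-1, -0.6, -0.06, 0, 0], [-1, -0.6, -0.05, 0, 0], [-1, -0.6, -0.06, 0, 0], [-1, -0.6, -0.05, 0, 0]]]'

```text
time_s: 15.42
tcp_pos: [0.597, 0.1128, 0.2453]
eef_rot: [180.0, 0.3, -174.8]
contact_force: [5.8, 0.1, 2.2]
gripper_width: 0.0007
gripper_force: 2.7
```

Call:
jog_arm --deltas '[[[-1, -0.6, -0.05, 0, 0], [-1, -0.6, -0.06, -0.1, 0], [-1, -0.6, -0.05, -0.1, 0], [-1, -0.6, -0.06, -0.1, 0], [-1, -0.6, -0.05, -0.2, 0], [-1, -0.6, -0.06, -0.2, 0], [-1, -0.6, -0.05, -0.2, 0], [-1, -0.6, -0.06, -0.3, 0]]]'

```text
time_s: 16.42
tcp_pos: [0.5484, 0.1085, 0.2317]
eef_rot: [180.0, 0.2, -174.8]
contact_force: [6.4, -0.4, -3.9]
gripper_width: -0.0
gripper_force: 3.5
```

Call:
jog_arm --deltas '[[[-1, -0.55, -0.05, -0.3, 0], [-1, -0.55, -0.05, -0.35, 0], [-1, -0.55, -0.05, -0.4, 0], [-1, -0.55, -0.05, -0.4, 0], [-1, -0.55, -0.05, -0.45, 0], [-1, -0.55, -0.05, -0.5, 0], [-1, -0.55, -0.05, -0.55, 0], [-1, -0.55, -0.05, -0.6, 0]]]'

```text
time_s: 17.42
tcp_pos: [0.5047, 0.1046, 0.1967]
eef_rot: [179.9, 0.2, -174.8]
contact_force: [8.6, 0.3, -4.1]
gripper_width: 0.0005
gripper_force: 4.6
```

Call:
jog_arm --deltas '[[[-1, 0.4, 0, 0, 0], [-1, 0, 0, 3.2, 0], [-1, -1, -0.1, 0, 0], [-1, -1.1, -0.1, 0, 0], [-1, 0, 0, -0.5, 0], [-1, 0, 0, -0.4, 0], [-1, 0, 0, -0.4, 0], [-1, 0, 0, -0.3, 0]]]'

```text
time_s: 18.42
tcp_pos: [0.4862, 0.1018, 0.2114]
eef_rot: [-180.0, -0.0, -174.8]
contact_force: [-0.3, -0.5, 0.4]
gripper_width: 0.0002
gripper_force: 0.0
```

Call:
jog_arm --deltas '[[[-1, -0.2, 0, -0.3, 0], [-1, -0.1, 0, -0.3, 0], [-1, -0.1, 0, -0.3, 0], [-1, -0.1, 0, -0.3, 0]]]'

```text
time_s: 18.92
tcp_pos: [0.4797, 0.1014, 0.2004]
eef_rot: [-180.0, -0.1, -174.8]
contact_force: [-8.3, -0.4, 9.6]
gripper_width: 0.0003
gripper_force: 4.8
```

Call:
jog_arm --deltas '[[[-1, -0.1, 0, 1.4, 0], [-1, 1.1, 0.1, 0.6, 0], [-1, 0, 0, -0.6, 0], [-1, -0.1, 0, -0.3, 0], [-1, -0.1, 0, -0.3, 0]]]'

```text
time_s: 19.55
tcp_pos: [0.4887, 0.1027, 0.2073]
eef_rot: [-180.0, -0.1, -174.8]
contact_force: [0.8, 0.6, 0.0]
gripper_width: 0.0004
gripper_force: 0.0
```

Call:
jog_arm --deltas '[[[-1, -0.1, 0, -0.3, 0], [-1, -0.1, -0.01, -0.3, 0], [-1, -0.1, -0.01, -0.3, 0]]]'

```text
time_s: 19.92
tcp_pos: [0.486, 0.1027, 0.1991]
eef_rot: [-180.0, 0.0, -174.8]
contact_force: [-3.4, 1.6, 8.4]
gripper_width: 0.0006
gripper_force: 3.4
```

Call:
jog_arm --deltas '[[[-1, -0.35, -0.03, -0.5, 0], [-1, -0.35, -0.03, -0.5, 0], [-1, -0.3, -0.03, -0.5, 0], [-1, -0.25, -0.02, -0.5, 0], [-1, -0.25, -0.02, -0.5, 0], [-1, -0.2, -0.02, -0.5, 0], [-1, -0.15, -0.01, -0.5, 0], [-1, -0.15, -0.01, -0.5, 0]]]'

```text
time_s: 20.92
tcp_pos: [0.4658, 0.101, 0.1586]
eef_rot: [180.0, -0.0, -174.8]
contact_force: [0.3, 0.6, 2.7]
gripper_width: 0.0008
gripper_force: 1.4
```

Call:
jog_arm --deltas '[[[-1, -0.1, -0.01, -0.3, 0], [-1, -0.1, -0.01, -0.3, 0], [-1, -0.1, -0.01, -0.3, 0], [-1, 0, 0, -0.2, 0], [-1, 0, 0, -0.1, 0]]]'

```text
time_s: 21.55
tcp_pos: [0.4628, 0.1007, 0.1468]
eef_rot: [-180.0, -0.0, -174.8]
contact_force: [-1.1, 1.4, 2.9]
gripper_width: 0.0005
gripper_force: 1.5
```

```bash
cat > f.py <<'E'
from h import *
F=[];Z=[]
for _ in range(3):
    r.capture('side');s=r.get_state();F.append(s['contact_force']);Z.append(s['tcp_pos'])
print(np.mean(F,0).round(2),np.array(F)[:,2].round(1),np.mean(Z,0).round(5),s['time_s'])
E
python3 f.py
```

```text
[-0.25  0.78  1.72] [3.2 1.7 0.2] [0.46277 0.10061 0.14678] 21.7
```

Call:
jog_arm --deltas '[[[-1, 0, 0, -0.1, 0], [-1, 0, 0, -0.1, 0]]]'

```text
time_s: 21.95
tcp_pos: [0.4627, 0.1004, 0.1449]
eef_rot: [-180.0, -0.1, -174.8]
contact_force: [-2.9, 0.6, 3.9]
gripper_width: 0.0006
gripper_force: 1.6
```

Call:
jog_arm --deltas '[[[-1, 0, 0, -0.1, 0], [-1, 0, 0, -0.1, 0]]]'

```text
time_s: 22.2
tcp_pos: [0.4629, 0.1004, 0.1429]
eef_rot: [-180.0, -0.0, -174.8]
contact_force: [-3.0, -0.2, 2.4]
gripper_width: 0.0005
gripper_force: 1.6
```

Call:
jog_arm --deltas '[[[-1, 0, 0, -0.1, 0]]]'

```text
time_s: 22.32
tcp_pos: [0.4629, 0.1005, 0.1419]
eef_rot: [-180.0, -0.0, -174.8]
contact_force: [-2.6, -1.1, 4.2]
gripper_width: 0.0004
gripper_force: 1.6
```

Call:
jog_arm --deltas '[[[-1, 0, 0, -0.1, 0]]]'

```text
time_s: 22.45
tcp_pos: [0.463, 0.1005, 0.1409]
eef_rot: [-180.0, -0.0, -174.8]
contact_force: [-2.7, -0.9, 2.8]
gripper_width: 0.0003
gripper_force: 1.5
```

Call:
jog_arm --deltas '[[[-1, 0, 0, -0.1, 0], [-1, -0.05, 0, -0.1, 0]]]'

```text
time_s: 22.7
tcp_pos: [0.4629, 0.1007, 0.1391]
eef_rot: [-180.0, 0.0, -174.8]
contact_force: [-1.2, -1.3, 3.2]
gripper_width: 0.0002
gripper_force: 1.4
```

Call:
jog_arm --deltas '[[[-1, 0, 0, -0.1, 0], [-1, 0, 0, -0.1, 0]]]'

```text
time_s: 22.95
tcp_pos: [0.4626, 0.1006, 0.137]
eef_rot: [-180.0, -0.0, -174.8]
contact_force: [-1.7, -1.9, 2.5]
gripper_width: 0.0
gripper_force: 1.5
```

Call:
jog_arm --deltas '[[[-1, 0, 0, -0.1, 0], [-1, 0, 0, -0.1, 0]]]'

```text
time_s: 23.2
tcp_pos: [0.4625, 0.1007, 0.135]
eef_rot: [-180.0, -0.0, -174.8]
contact_force: [-2.4, -0.9, 3.0]
gripper_width: 0.0004
gripper_force: 1.5
```

Call:
jog_arm --deltas '[[[-1, 0, 0, -0.1, 0], [-1, -0.02, 0, -0.1, 0]]]'

```text
time_s: 23.45
tcp_pos: [0.4624, 0.1007, 0.133]
eef_rot: [180.0, 0.0, -174.8]
contact_force: [-1.8, -1.2, 2.8]
gripper_width: 0.0006
gripper_force: 1.4
```

Call:
jog_arm --deltas '[[[-1, 0, 0, -0.1, 0], [-1, 0, 0, -0.1, 0]]]'

```text
time_s: 23.7
tcp_pos: [0.4624, 0.1008, 0.131]
eef_rot: [180.0, -0.0, -174.8]
contact_force: [-2.2, -0.8, 2.7]
gripper_width: 0.0005
gripper_force: 1.4
```

Call:
jog_arm --deltas '[[[-1, 0, 0, -0.1, 0], [-1, 0, 0, -0.1, 0]]]'

```text
time_s: 23.95
tcp_pos: [0.4624, 0.1007, 0.129]
eef_rot: [180.0, 0.0, -174.8]
contact_force: [-2.7, -1.1, 2.5]
gripper_width: 0.0004
gripper_force: 1.4
```

Call:
jog_arm --deltas '[[[-1, 0, 0, -0.1, 0], [-1, 0, 0, -0.1, 0]]]'

```text
time_s: 24.2
tcp_pos: [0.4624, 0.1008, 0.1271]
eef_rot: [180.0, 0.0, -174.8]
contact_force: [-3.6, -0.4, 4.5]
gripper_width: 0.0006
gripper_force: 2.6
```

Call:
jog_arm --deltas '[[[-1, 0, 0, -0.1, 0]]]'

```text
time_s: 24.32
tcp_pos: [0.4623, 0.1007, 0.1261]
eef_rot: [180.0, -0.0, -174.8]
contact_force: [-4.0, 0.7, 5.9]
gripper_width: 0.0003
gripper_force: 3.1
```

Call:
jog_arm --deltas '[[[-1, 0, 0, -0.1, 0]]]'

```text
time_s: 24.45
tcp_pos: [0.4623, 0.1007, 0.1252]
eef_rot: [180.0, -0.0, -174.8]
contact_force: [-4.4, 0.3, 6.7]
gripper_width: 0.0001
gripper_force: 3.6
```

Call:
jog_arm --deltas '[[[-1, 0, 0, -0.1, 0]]]'

```text
time_s: 24.58
tcp_pos: [0.4623, 0.1007, 0.1243]
eef_rot: [180.0, -0.0, -174.8]
contact_force: [-5.2, 0.9, 7.2]
gripper_width: 0.0007
gripper_force: 4.0
```

Call:
jog_arm --deltas '[[[-1, 0, 0, -0.11, 0]]]'

```text
time_s: 24.7
tcp_pos: [0.4623, 0.1007, 0.1232]
eef_rot: [180.0, -0.0, -174.8]
contact_force: [-5.4, -0.6, 8.3]
gripper_width: 0.0003
gripper_force: 4.6
```

Call:
jog_arm --deltas '[[[-1, 0, 0, 0.5, 0], [-1, 0, 0, 3, 0], [-1, -2, -2, 4, 0], [-1, -4, -5, 2, 0], [-1, -2, -6, 0, 0], [-1, 0, -6, 0, 0], [-1, 0, -6, 0, 0], [-1, 0, 0, 0, 0]]]'

```text
time_s: 25.7
tcp_pos: [0.3849, -0.1489, 0.2167]
eef_rot: [-180.0, 0.0, -175.2]
contact_force: [0.3, 0.4, -0.3]
gripper_width: 0.0002
gripper_force: 0.0
```

```bash
python3 -c "
from h import *
a=cv2.resize(r.capture('scene')[200:365,220:385],(420,420),interpolation=2);b=cv2.resize(r.capture('side')[200:335,245:380],(378,420),interpolation=2)
cv2.imwrite('pics/e.png',np.hstack([a,b]))
p=np.load('fix.npy')
for y in (54,58,62): print(y,proj('scene',fw(p,(0,y,66))), proj('side',fw(p,(0,y-125,66))))
"
```

```text
54 [[290.08738259 297.74246104]] [[308.56832971 231.29080748]]
58 [[288.99640709 299.38949844]] [[308.61381354 232.78948694]]
62 [[287.89747722 301.04854449]] [[308.65960157 234.29818982]]
```

View pics/e.png

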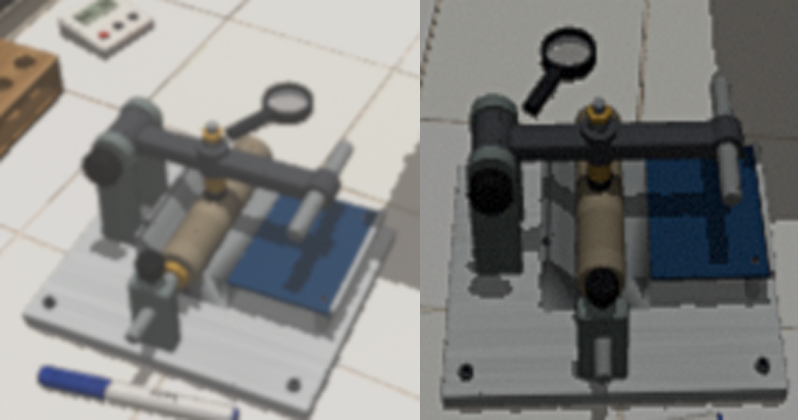

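The core sits in the vee with its end against the disc at crop (175,268), and the pad is down on its top at (212,185). The pen and loupe are where they were. I'm handing the job in.

```bash
python3 -c "
from plant import r
print(r.close_job())"
```

```text
the job is handed in; nothing more can be done
None
```

The job is handed in (no verdict was returned): the core is rolled into the vee, pushed against the stop and clamped at an estimated 12 N, with the pen and loupe undisturbed, but the push on its end briefly reached about 14 N, over the 10 N limit.

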